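# Slide the nut mould into the vibrating plate's guides and start it

### The arm

A 7-joint arm with a two-finger parallel gripper is mounted at the origin on the work surface. World frame = base frame: x ahead of the robot, y to its left, z up, the work surface at z = 0. Lengths are in mm, angles in rad, forces in N, time in s.
With the tool pointing down it reaches from about 400 to 750 mm from the base axis. Payload 19.5 kg.
Tool frame: the origin (TCP) lies midway between the tips of the shut fingers; the grasp point (between the pads) lies 19 mm behind it; z points along the fingers, x is the direction in which the jaws open and shut, and the axes are right-handed (so a half turn about z gives the same grasp; the last joint's range is limited). The gripper opens to 85 mm and grips with 20 to 120 N. Pads are 22 mm wide; open, the fingers measure 114 mm over their backs; the gripper's body (76 mm by 85 mm) begins 54 mm behind the grasp point. The pads swing forward as they close: fully open they stand 13 mm farther back than shut.
Start: joints at [-1.373, 0.707, -0.028, 1.485, 0.022, 0.951, -0.075], TCP at [136.556, 558.522, 231.268] pointing down, gripper open.
Joint ranges: [-2.71, 2.71], [-0.32, 2.16], [-1.57, 1.52], [0, 2.45], [-1.46, 4.6], [0, 2.02], [-2.83, 2.83]. Speed limits (rad/s): [1.89, 1.89, 2.57, 2.57, 3.01, 3.01, 3.01].

### API

Orientations are given as a unit quaternion [w, x, y, z].
In Python, from workcell import env gives the robot as it stands.
- The arm moves only by the tool carry_out, never from a script. Its argument "plan" is a list of rows, each a list of 7 numbers: the opening, from 0 (shut) to 1 (fully open), then the shift along the tool's x, y, z in mm, then the turn, a rotation vector about the tool's x, y, z in degrees. A call has 1 to 20 rows; each row is the pose to reach, as a shift and turn from the pose measured when the call began, along the tool's axes at that moment; what a row does not reach only later rows make up. A row lasts 1/10 s, in which the tool goes at most 50 mm and 8.59 degrees, less where a joint would pass 70% of its speed; a pose out of reach is approached as far as the arm can. A call with a gripper value outside its range is refused whole. The fingers move at their own pace and stop on an object; "force" is the grip in N (left out, the last holds). Time passes only in rows, so rows that repeat a pose let the fingers close. It gives the time, the measured TCP pose, the force and the opening at its end, in the units of the state.
- env.get_obs(): the state, without advancing time (a new reading comes with each control period).
- env.capture(name): name is "side" or "top" or "wrist"; returns the picture (400x640x3 uint8, blue, green, red); there is no depth.
- env.camera_params(name): a dict with "camera_matrix" (3x3 intrinsics, pixels), "cam_to_world" (4x4, takes a point from camera to world coordinates). Camera axes: x right, y down, z forward; pixel columns grow to the right and rows downward; lengths in mm; the calibration is good to about 2 mm. A picture is of the moment at which its call begins: read the wrist's pose just before it. camera_params takes no time and is no camera call; for the wrist camera it gives the pose at the moment of the call.
- env.finish_job(): hands the job in, once; it reports no verdict.
Trained networks look in the newest picture that a camera, given by its name, has taken for a name from the list of things; names that differ only in an ending like _2 or _b are one class to them, and where a whole thing is asked for, a point or a joint stands for the part that bears it (a point fixed in the world has none). Each returns a list of dicts, best first, with "score" (0 to 1); they miss things now and then, are a little off and sometimes report something else, mostly with a low value. They report only what shows in the picture. A call takes as long as a camera call.
- env.look_for(camera, name): "point" ([x, y, z] in mm, in world coordinates, good to about 4 mm: the middle of the surface that is visible of it).
The state is a dict: "time_s": time; "q": joint angles; "qvel": joint speeds; "joint_torque": joint torques, N m; "tcp_pos": TCP position; "ee_rot": TCP orientation; "ft_force": force on the tool from outside, world axes, zero at the start; "wrist_torque": the same for the moment, N m; "gripper_width": finger opening in mm.
Only numpy, scipy, OpenCV 4.12 (cv2) and the standard library are available. Lean on these libraries where they do the work, as an engineer would, in place of code of your own. Each camera call takes 0.05 s, during which the arm holds its last target. There are 200 camera calls.

### The job

Push the nut-filled bar mould flat along the bench, in between the two guide rails of the vibrating plate, until its front end rests against the blue end stop; then press the green start button on the control box. Only push the mould: do not lift or tip it, or the nuts jump out. Do not press start before the mould is home, do not press the red stop button, and leave everything else on the bench where it is.

Things in the scene. Friction and masses are not known exactly. Their poses are not given: they have to be found in the camera images.
- mould: the part to push, loose: a white plastic bar mould with a brown hazelnut in each of its 5 x 3 cavities, a flat block 200 long (its x) x 120 wide (its y) x 24 high, about 0.4 kg, slides under 2 to 3 N, straight plain sides. Origin at the centre of its underside. Its +x end is the front end and starts roughly towards the guides (within 0.45 rad), 0.2 to 0.4 m short of them
- guides: fixed: two steel guide rails and a blue end stop on a dark steel plate flush with the bench (no step). Origin on the bench at the middle of the stop's inner face; x runs along the rails in the pushing direction, y across. Straight rails from x = -110 to 0, 20 high, 5 thick, gap between them 125, centred on x. When the mould is home its origin is at x = -100, y = 0 and its rear end at x = -200
- mouth (a point): on the bench, middle of the mouth between the rail ends (x = -150 in the frame of the guides, same axes). From here to x = -110 the rails splay, narrowing from about 153 to 125. Outside the straight rails lie feet 20 wide, 3 high, with black thumb nuts 13 high
- control_box: fixed grey control box of the vibrating plate, 66 (x) x 130 (y) x 42 high, on the robot's side of the guides; two buttons on its top, 68 apart along its y. Origin at the centre of its underside
- start (a joint): travel of the green start button, m: 0 up, 0.006 fully down; it springs back. It starts to move at about 1.5 N and is fully down at 5 N
- start_top (a point): centre of the top of the green start button (26 diameter, about 64 above the bench), pressed straight down; it stands in a black collar 42 in diameter whose top is 10 below the button's top
- stop (a joint): travel of the red stop button, m: 0 up, 0.006 fully down; must not be pressed
- stop_top (a point): centre of the top of the red stop button, same size as the green one
- nut_bowl: bystander, loose: steel bowl of hazelnuts, 112 diameter, 48 high; origin under its centre
- paste_jar: bystander, loose: amber jar, 76 diameter, 105 high; origin under its centre
- fork_pot: bystander, loose: white pot, 76 diameter, 95 high, with dipping forks standing up to 210; origin under its centre
- scraper: bystander, loose: bench scraper lying flat, 90 (x) x 120 (y) x 14 high, steel blade and blue handle, between the robot and the path of the mould; origin under its centre
- palette_knife: bystander, loose: spatula lying flat on the robot's right, 280 long along its x, 65 wide, 20 high; origin about the middle
- praline_box: bystander, loose: red and brown carton 123 x 123 x 33 high; origin under its centre

How it is judged:
By the outcome, as a careful person would: the job done as asked, in the order asked, and still so for the second after the job is handed in, with the robot touching nothing.
It also fails if it takes over 72 s, if anything falls off the work surface, if the arm or the gripper's body presses on something with over 40 N, if the wrist force passes 120 N, or if a joint passes its speed limit or range.

## Working session

There is one attempt and no reset: what is moved stays moved. The work goes in short steps, Python scripts to look and compute and a tool call to move; the robot and the scene stay as the last step left them, time stands still between calls to the robot, and variables do not carry over. Pictures are saved under pics/ and viewed, about 8 in all and at most 12, crops included, and the job is handed in when it is done.

Besides the shell and the picture viewer there is one more tool, called after "Call:" as a command line: name --pt "numbers of a row" for each row, then --argument value for the rest. carry_out: Moves the arm, as the interface text tells. Its arguments: {"type":"object","properties":{"plan":{"type":"array","items":{"type":"array","items":{"type":"number"}}},"force":{"type":"number"}},"required":["plan"]}

```bash
mkdir -p pics; python3 - <<'E'
from workcell import env
import cv2,numpy as np
o=env.get_obs();print({k:np.round(v,3) for k,v in o.items()})
for c in("top","side"):
    cv2.imwrite(f"pics/{c}0.png",env.capture(c)); p=env.camera_params(c);print(c,np.round(p["camera_matrix"],1).tolist(),np.round(p["cam_to_world"],3).tolist())
for n in["mould","guides","control_box","start_top","stop_top","nut_bowl","paste_jar","fork_pot","scraper","palette_knife","praline_box"]:
    print(n,[(np.round(d["point"]).tolist(),round(d["score"],2)) for d in env.look_for("top",n)][:2])
print(env.get_obs()["time_s"])
E
```

```text
{'time_s': np.float64(0.0), 'q': array([-1.373,  0.707, -0.028,  1.485,  0.022,  0.951, -0.075]), 'qvel': array([-0.   ,  0.   , -0.   ,  0.001,  0.001, -0.002,  0.002]), 'joint_torque': array([-1.0000e-03, -8.8323e+01,  1.2350e+00, -2.3617e+01,  1.7000e-02,
        7.0000e-03, -0.0000e+00]), 'tcp_pos': array([136.487, 558.298, 230.849]), 'ee_rot': array([ 0.   ,  0.787,  0.617, -0.   ]), 'ft_force': array([ 0.169,  1.275, -0.371]), 'wrist_torque': array([-0.017,  0.037,  0.019]), 'gripper_width': np.float64(85.129)}
top [[429.2, 0.0, 321.8], [0.0, 429.2, 203.4], [0.0, 0.0, 1.0]] [[0.024, -0.982, 0.189, 297.086], [-1.0, -0.023, 0.009, -75.77], [-0.005, -0.189, -0.982, 1329.099], [0.0, 0.0, 0.0, 1.0]]
side [[428.8, 0.0, 322.8], [0.0, 428.8, 201.6], [0.0, 0.0, 1.0]] [[0.955, -0.174, 0.242, 233.772], [-0.298, -0.551, 0.779, -1052.613], [-0.002, -0.816, -0.578, 820.817], [0.0, 0.0, 0.0, 1.0]]
mould [([540.0, -176.0, 21.0], 0.65)]
guides [([574.0, 246.0, 5.0], 0.96)]
control_box [([390.0, 332.0, 42.0], 0.8), ([292.0, -287.0, 31.0], 0.54)]
start_top [([393.0, 288.0, 65.0], 0.59)]
stop_top [([402.0, 356.0, 63.0], 0.58)]
nut_bowl []
paste_jar [([755.0, 100.0, 106.0], 0.66)]
fork_pot [([762.0, 232.0, 69.0], 0.73)]
scraper [([365.0, -14.0, 7.0], 0.89)]
palette_knife [([510.0, -498.0, 4.0], 0.96), ([404.0, 358.0, 63.0], 0.53)]
praline_box [([293.0, -285.0, 34.0], 0.73)]
0.65
```

View pics/top0.png

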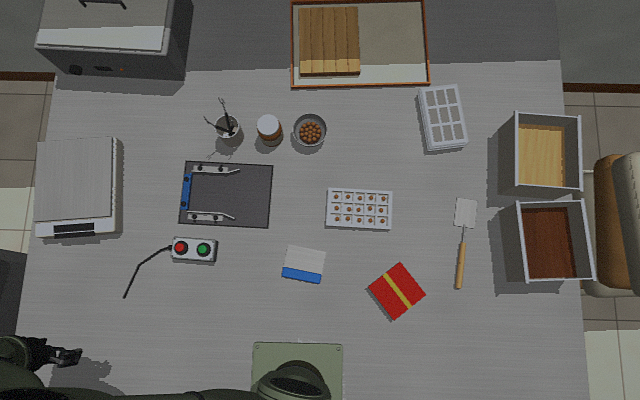

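View pics/side0.png

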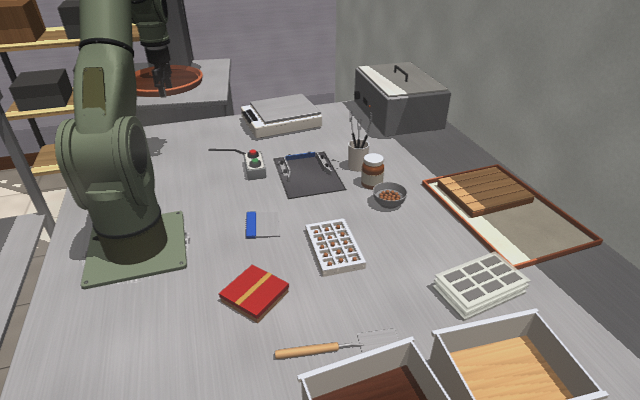

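The top view shows the mould at about (358,209) and the guides opening to the right, with the blue stop at (187,191). Green button is at (204,250) and red at (180,248). The push runs roughly along +y.

```bash
cat > h.py <<'E'
from workcell import env
import cv2,numpy as np
def cam(c):
    p=env.camera_params(c);return np.array(p["camera_matrix"]),np.array(p["cam_to_world"])
def ray(c,uv,z):
    K,T=cam(c);d=T[:3,:3]@np.linalg.solve(K,[uv[0],uv[1],1.]);return T[:3,3]+d*(z-T[2,3])/d[2]
def warp(img,c,z,x0,x1,y0,y1,s):
    # rectified: col=(y1-y)*s, row=(x1-x)*s
    K,T=cam(c);R=T[:3,:3].T;P=K@np.c_[R[:,0],R[:,1],R@(np.array([0,0,z])-T[:3,3])]
    A=np.array([[0,-1/s,x1],[-1/s,0,y1],[0,0,1.]])
    return cv2.warpPerspective(img,P@A,(int((y1-y0)*s),int((x1-x0)*s)),flags=cv2.INTER_CUBIC|cv2.WARP_INVERSE_MAP)
def mould(img,x0=420,x1=680,y0=-330,y1=60,s=4):
    w=warp(img,"top",24,x0,x1,y0,y1,s);g=w.min(axis=2)
    m=cv2.morphologyEx((g>TH).astype(np.uint8),cv2.MORPH_CLOSE,np.ones((61,61)))
    m=cv2.morphologyEx(m,cv2.MORPH_OPEN,np.ones((41,41)))
    cs=cv2.findContours(m,0,2)[0];c=max(cs,key=cv2.contourArea)
    r=cv2.minAreaRect(c);b=cv2.boxPoints(r)
    return w,[(x1-r[0][1]/s,y1-r[0][0]/s),(r[1][0]/s,r[1][1]/s),r[2]],b
TH=185
E
python3 - <<'E'
from h import *
im=cv2.imread("pics/top0.png")
w,r,b=mould(im);print(r)
cv2.polylines(w,[b.astype(int)],True,(0,0,255),1)
g=warp(im,"top",20,480,680,120,380,3)
a=cv2.resize(w,None,fx=.5,fy=.5)
o=np.zeros((600,800,3),np.uint8)
a=cv2.resize(w,(390,260));o[:260,:390]=a;cv2.imwrite("pics/mm.png",w[::2,::2]);
# guides at bench; overlay later
cv2.imwrite("pics/g.png",g)
E
```

```text
Traceback (most recent call last):
  File "h.py", line 16, in mould
    cs=cv2.findContours(m,0,2)[0];c=max(cs,key=cv2.contourArea)
                                    ~~~^^^^^^^^^^^^^^^^^^^^^^^^
ValueError: max() iterable argument is empty
```

```bash
python3 - <<'E'
import h
from h import *
im=cv2.imread("pics/top0.png")
g=im.min(axis=2);print(np.percentile(g[185:235,320:400],[5,25,50,75,90,99]),g[240:245,330:390].mean(), g[207,320:400].tolist())
w=h.warp(im,"top",24,420,680,-330,60,2)
q=warp(im,"top",20,480,680,120,380,3)
o=np.zeros((600,800,3),np.uint8)
cv2.imwrite("pics/mm.png",w);cv2.imwrite("pics/g.png",q)
for t in(145,155,165,175):
    h.TH=t
    try:print(t,h.mould(im)[1])
    except Exception as e:print(t,e)
E
```

```text
[ 59. 124. 130. 151. 155. 159.] 126.63333333333334 [127, 128, 126, 127, 131, 95, 85, 140, 156, 151, 151, 151, 152, 156, 109, 35, 36, 30, 79, 146, 134, 132, 145, 152, 152, 153, 155, 124, 48, 50, 118, 149, 133, 143, 151, 153, 152, 155, 140, 120, 142, 153, 156, 122, 141, 153, 157, 136, 81, 30, 29, 91, 148, 155, 140, 129, 150, 155, 156, 157, 156, 162, 161, 158, 155, 157, 143, 97, 142, 154, 151, 149, 128, 120, 124, 122, 120, 122, 129, 121]
145 [(537.4883728027344, -178.81436157226562), (199.21524047851562, 119.47362518310547), 2.12109637260437]
155 [(537.1858978271484, -178.92654418945312), (195.21832275390625, 117.05267333984375), 2.216794490814209]
165 max() iterable argument is empty
175 max() iterable argument is empty
```

View pics/g.png

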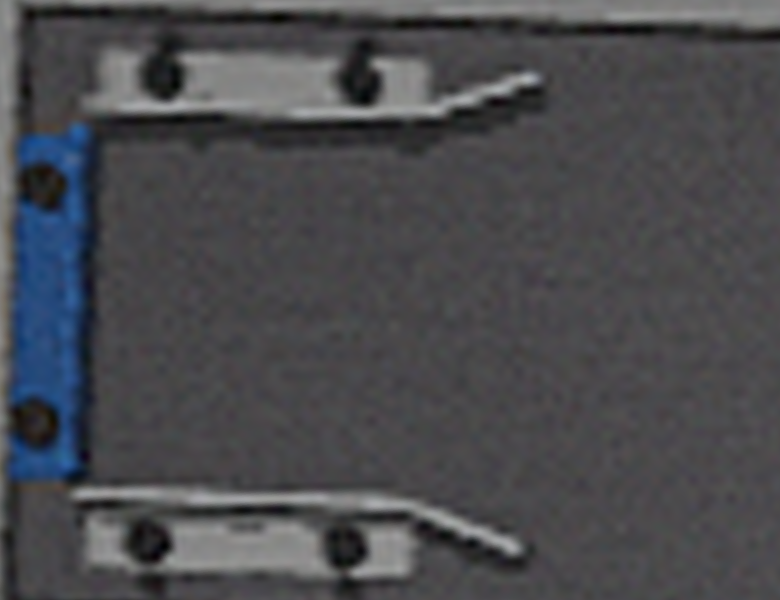

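View pics/mm.png

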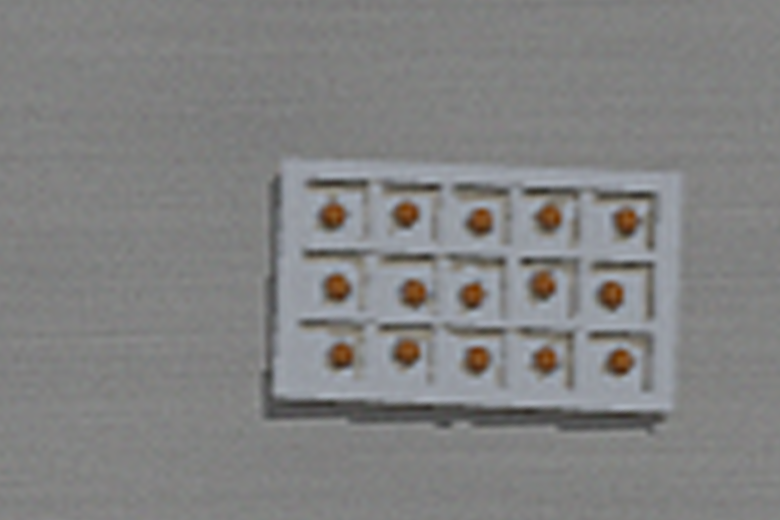

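The guides' rails run from about (85,104)–(435,115) and (75,494)–(415,508) in the rectified view, so they are nearly parallel to the mould, which lies about 25 mm nearer the robot than the guide centreline. The mould is at about (537.5, -178.8), yaw about 2°. I'll refine the guide measurement while the arm starts moving.

```bash
cat >> h.py <<'E'
TH=145
def to(x,y,z,ang=None):
    """print shift (tool axes) and turn to reach world x,y,z and tool-x heading ang (deg), tool straight down"""
    from scipy.spatial.transform import Rotation as Ro
    o=env.get_obs();w,a,b,c=o["ee_rot"];R=Ro.from_quat([a,b,c,w])
    s=R.as_matrix().T@(np.array([x,y,z])-o["tcp_pos"])
    t=[0,0,0]
    if ang is not None:
        k=np.radians(ang);T=np.array([[np.cos(k),np.sin(k),0],[np.sin(k),-np.cos(k),0],[0,0,-1]])
        t=(R.inv()*Ro.from_matrix(T)).as_rotvec(degrees=True)
    print("shift",np.round(s,1),"turn",np.round(t,1),"tcp",np.round(o["tcp_pos"],1),"F",np.round(o["ft_force"],1),"t",o["time_s"])
E
python3 - <<'E'
from h import *
im=cv2.imread("pics/top0.png")
s=4;q=warp(im,"top",20,480,680,120,380,s).astype(float);g=q.mean(axis=2)
U=[];L=[]
for c in range(160,540,10):
    k=slice(c-5,c+5)
    p=g[:,k].mean(1); d=np.diff(cv2.GaussianBlur(p[:,None],(1,9),2).ravel())
    U.append((380-c/s,680-(145+np.argmin(d[145:180])+1)/s))   # bright->dark: inner edge upper
    L.append((380-c/s,680-(635+np.argmax(d[635:690])+1)/s))
for n,e in(("U",U),("L",L)):
    e=np.array(e);f=np.polyfit(e[:,0],e[:,1],1);r=e[:,1]-np.polyval(f,e[:,0]);print(n,f,r.std(),np.polyval(f,[250,340]))
b=q[:,:,0]-q[:,:,2];B=[]
for r in range(200,600,10):
    p=b[r-5:r+5].mean(0);d=np.diff(cv2.GaussianBlur(p[None],(9,1),2).ravel());B.append((680-r/s,380-(80+np.argmin(d[80:150])+1)/s))
B=np.array(B);f=np.polyfit(B[:,0],B[:,1],1);print("stop",f,np.polyval(f,578))
to(560,100,200,-2);to(533,-315,200,-2)
E
```

```text
U [2.81102965e-02 6.33196548e+02] 0.5450642275206996 [640.2241219  642.75404858]
L [8.5786191e-03 5.1254582e+02] 2.8073389002618097 [514.69047489 515.46255061]
stop [-3.88367730e-02  3.76111374e+02] 353.6637195121949
shift [-344.9  520.2   31.3] turn [ 0.   0.  78.3] tcp [136.5 558.5 231.3] F [ 0.2  0.2 -0.9] t 0.65
shift [-754.4  592.5   31.4] turn [ 0.   0.  78.3] tcp [136.5 558.5 231.3] F [ 0.2  0.2 -0.9] t 0.65
```

Call:
carry_out --pt "1 -345 520 31 0 0 78.3" --pt "1 -345 520 31 0 0 78.3" --pt "1 -345 520 31 0 0 78.3" --pt "1 -345 520 31 0 0 78.3" --pt "1 -345 520 31 0 0 78.3" --pt "1 -345 520 31 0 0 78.3" --pt "1 -345 520 31 0 0 78.3" --pt "1 -345 520 31 0 0 78.3" --pt "1 -345 520 31 0 0 78.3" --pt "1 -345 520 31 0 0 78.3" --pt "1 -345 520 31 0 0 78.3" --pt "1 -345 520 31 0 0 78.3" --pt "1 -754 592 31 0 0 78.3" --pt "1 -754 592 31 0 0 78.3" --pt "1 -754 592 31 0 0 78.3" --pt "1 -754 592 31 0 0 78.3" --pt "1 -754 592 31 0 0 78.3" --pt "1 -754 592 31 0 0 78.3" --pt "1 -754 592 31 0 0 78.3" --pt "1 -754 592 31 0 0 78.3"

```text
time_s: 2.65
tcp_pos: [532.9, -283.9, 200.6]
ee_rot: [0.0, 1.0, -0.018, 0.0]
ft_force: [1.9, 0.5, 0.8]
gripper_width: 85.5
```

```bash
python3 - <<'E'
from h import *
to(533,-318,80,-2);to(533,-318,-6,-2)
E
```

```text
shift [  1.2  34.1 120.6] turn [ 0. -0. -0.] tcp [ 532.9 -283.9  200.6] F [1.9 0.5 0.8] t 2.65
shift [  1.2  34.1 206.6] turn [ 0. -0. -0.] tcp [ 532.9 -283.9  200.6] F [1.9 0.5 0.8] t 2.65
```

Call:
carry_out --pt "1 1 34 0 0 0 0" --pt "1 1 34 50 0 0 0" --pt "1 1 34 100 0 0 0" --pt "1 1 34 140 0 0 0" --pt "1 1 34 170 0 0 0" --pt "1 1 34 185 0 0 0" --pt "1 1 34 195 0 0 0" --pt "1 1 34 201 0 0 0" --pt "1 1 34 205 0 0 0" --pt "1 1 34 206 0 0 0" --pt "1 1 34 206 0 0 0"

```text
time_s: 3.75
tcp_pos: [533.1, -318.1, -4.8]
ee_rot: [0.0, 1.0, -0.018, 0.001]
ft_force: [-0.8, 0.6, 0.5]
gripper_width: 85.1
```

```bash
python3 - <<'E'
from h import *
to(533.8,-270,-6,-2)
im=env.capture("side");cv2.imwrite("pics/s1.png",cv2.resize(im[180:320,220:440],None,fx=3,fy=3))
E
```

```text
shift [ -1.  -48.1   1.2] turn [ 0.  -0.1 -0. ] tcp [ 533.1 -318.1   -4.8] F [-0.8  0.6  0.5] t 3.75
```

View pics/s1.png

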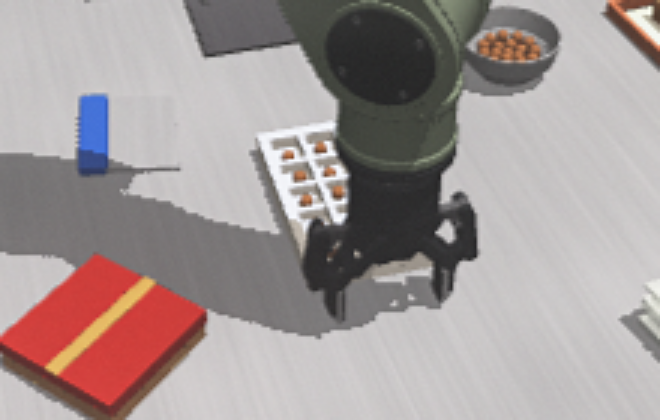

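The open fingers stand behind the mould's rear end, centred and clear of it. Starting a slow two-finger push, steering slightly away from the robot.

Call:
carry_out --pt "1 0 -10 1 0 0 0" --pt "1 0 -20 1 0 0 0" --pt "1 0 -26 1 0 0 0" --pt "1 0 -32 1 0 0 0" --pt "1 1 -40 1 0 0 0" --pt "1 2 -50 1 0 0 0" --pt "1 3.3 -62 1 0 0 0" --pt "1 4.5 -74 1 0 0 0" --pt "1 5.7 -86 1 0 0 0" --pt "1 6.9 -98 1 0 0 0" --pt "1 8.2 -110 1 0 0 0" --pt "1 9.4 -122 1 0 0 0" --pt "1 10.6 -134 1 0 0 0" --pt "1 11.8 -146 1 0 0 0" --pt "1 13 -158 1 0 0 0" --pt "1 14.3 -170 1 0 0 0" --pt "1 15.5 -182 1 0 0 0" --pt "1 16.3 -190 1 0 0 0" --pt "1 16.7 -194 1 0 0 0" --pt "1 16.7 -194 1 0 0 0"

```text
time_s: 5.8
tcp_pos: [556.7, -123.9, -6.0]
ee_rot: [-0.0, 1.0, -0.017, 0.0]
ft_force: [0.5, 0.7, -0.2]
gripper_width: 85.5
```

```bash
python3 - <<'E'
from h import *
to(533.8,-100,-6,-2)
im=env.capture("top");cv2.imwrite("pics/t1.png",warp(im,"top",22,440,700,-200,380,1.35))
E
```

```text
shift [-23.7 -23.1   0. ] turn [-0. -0.  0.] tcp [ 556.7 -123.9   -6. ] F [ 0.5  0.7 -0.2] t 5.8
```

View pics/t1.png

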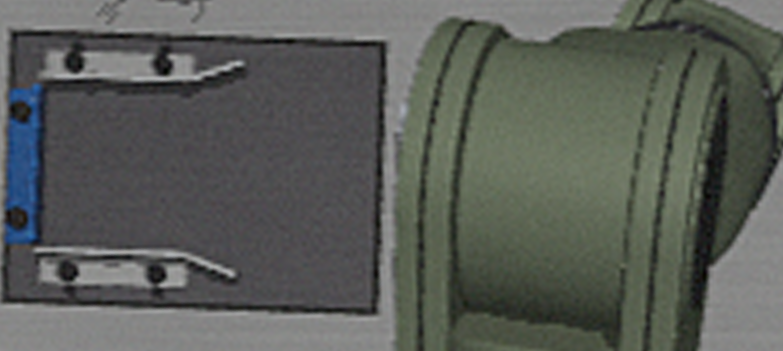

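The arm hides the mould from the top (a white sliver of its front edge shows near column 398, y≈85, as expected). The side camera should see it.

```bash
python3 - <<'E'
from h import *
im=env.capture("side");cv2.imwrite("pics/s2.png",warp(im,"side",24,460,680,-200,220,1.8))
E
```

```text
(no output)
```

View pics/s2.png

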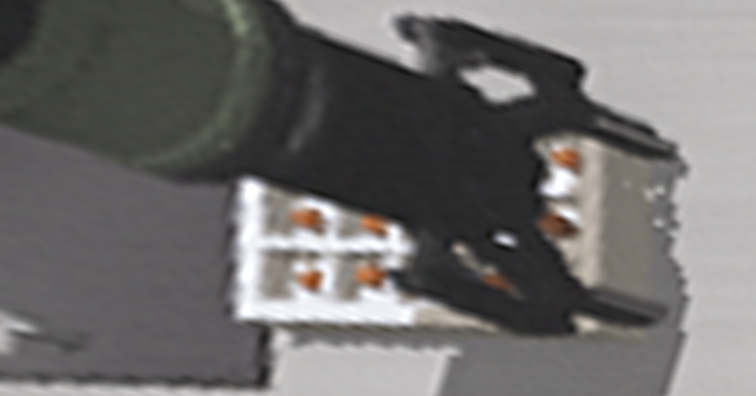

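Mould edge runs (232,318)→(580,332): heading about 2.3°, centre about (559,-12), as planned. I'll continue: 9 mm more sideways, then straight into the mouth.

Call:
carry_out --pt "1 0.5 -5 0 0 0 0" --pt "1 1.5 -14 0 0 0 0" --pt "1 2.8 -26 0 0 0 0" --pt "1 4 -38 0 0 0 0" --pt "1 5.3 -50 0 0 0 0" --pt "1 6.6 -62 0 0 0 0" --pt "1 7.8 -74 0 0 0 0" --pt "1 9 -86 0 0 0 0" --pt "1 9 -97 0 0 0 0" --pt "1 9 -107 0 0 0 0" --pt "1 9 -116 0 0 0 0" --pt "1 9 -124 0 0 0 0" --pt "1 9 -131 0 0 0 0" --pt "1 9 -136 0 0 0 0" --pt "1 9 -138 0 0 0 0" --pt "1 9 -138 0 0 0 0"

```text
time_s: 7.5
tcp_pos: [570.5, 13.2, -6.0]
ee_rot: [-0.0, 1.0, -0.018, 0.0]
ft_force: [0.8, 0.6, -0.3]
gripper_width: 85.6
```

```bash
python3 - <<'E'
from h import *
to(570,130,-6,-2)
a=warp(env.capture("side"),"side",22,470,690,-40,380,1.8)
b=warp(env.capture("top"),"top",22,490,670,120,380,2.0)
o=np.zeros((600,760,3),np.uint8);o[:360,:520]=b;h2=cv2.resize(a,(440,231));o[365:596,:440]=h2
cv2.imwrite("pics/c3.png",np.vstack([b[:,:520],np.zeros((0,520,3),np.uint8)]));cv2.imwrite("pics/s3.png",o)
E
```

```text
shift [  -4.6 -116.8    0. ] turn [-0. -0. -0.] tcp [570.5  13.2  -6. ] F [ 0.8  0.6 -0.3] t 7.5
```

View pics/s3.png

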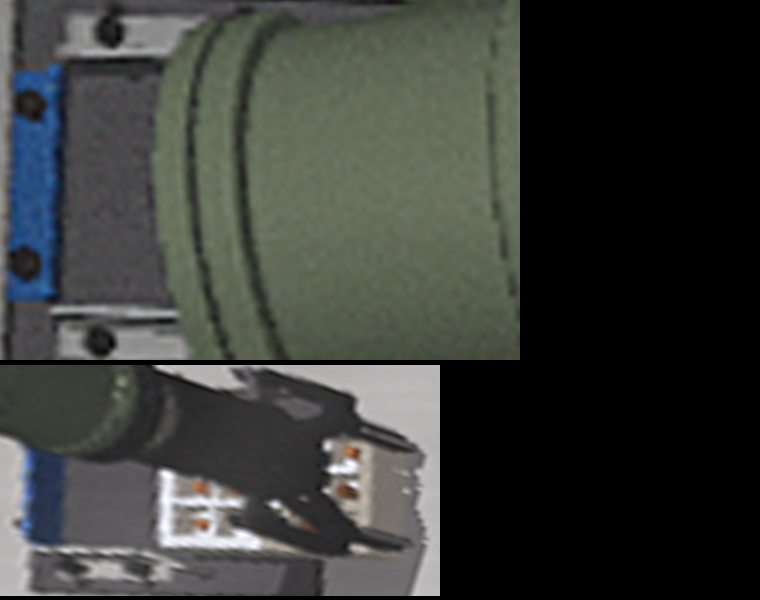

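The mould's near edge at the front is x≈517, so its front centre is about 577 against a guide centre of about 577. It is centred in the mouth with nuts in place. Continuing straight, slower near the end.

Call:
carry_out --pt "1 0 -5 0 0 0 0" --pt "1 0 -12 0 0 0 0" --pt "1 0 -20 0 0 0 0" --pt "1 0 -28 0 0 0 0" --pt "1 0 -36 0 0 0 0" --pt "1 0 -44 0 0 0 0" --pt "1 0 -52 0 0 0 0" --pt "1 0 -60 0 0 0 0" --pt "1 0 -68 0 0 0 0" --pt "1 0 -76 0 0 0 0" --pt "1 0 -84 0 0 0 0" --pt "1 0 -92 0 0 0 0" --pt "1 0 -99 0 0 0 0" --pt "1 0 -105 0 0 0 0" --pt "1 0 -110 0 0 0 0" --pt "1 0 -114 0 0 0 0" --pt "1 0 -116 0 0 0 0" --pt "1 0 -118 0 0 0 0" --pt "1 0 -118 0 0 0 0"

```text
time_s: 9.5
tcp_pos: [574.7, 131.0, -6.0]
ee_rot: [-0.0, 1.0, -0.018, 0.0]
ft_force: [-0.0, 0.5, 0.2]
gripper_width: 85.4
```

Call:
carry_out --pt "1 0 -1 0 0 0 0" --pt "1 0 -2 0 0 0 0" --pt "1 0 -3 0 0 0 0" --pt "1 0 -4 0 0 0 0"

```text
time_s: 9.9
tcp_pos: [574.8, 135.0, -6.0]
ee_rot: [-0.0, 1.0, -0.018, 0.0]
ft_force: [-0.0, -3.2, 1.3]
gripper_width: 85.1
```

Call:
carry_out --pt "1 0 -1 0 0 0 0" --pt "1 0 -2 0 0 0 0" --pt "1 0 -3 0 0 0 0" --pt "1 0 -4 0 0 0 0"

```text
time_s: 10.3
tcp_pos: [575.0, 139.1, -6.0]
ee_rot: [-0.0, 1.0, -0.018, 0.0]
ft_force: [0.5, -3.4, 1.5]
gripper_width: 85.2
```

Call:
carry_out --pt "1 0 -1 0 0 0 0" --pt "1 0 -2 0 0 0 0"

```text
time_s: 10.5
tcp_pos: [575.0, 141.2, -6.1]
ee_rot: [-0.0, 1.0, -0.018, 0.0]
ft_force: [0.3, -3.3, 1.5]
gripper_width: 85.4
```

Call:
carry_out --pt "1 0 -1 0 0 0 0" --pt "1 0 -2 0 0 0 0"

```text
time_s: 10.7
tcp_pos: [575.1, 143.3, -6.0]
ee_rot: [-0.0, 1.0, -0.018, 0.0]
ft_force: [-0.4, -3.4, 1.5]
gripper_width: 85.1
```

Call:
carry_out --pt "1 0 -1 0 0 0 0" --pt "1 0 -1.5 0 0 0 0"

```text
time_s: 10.9
tcp_pos: [575.2, 144.9, -6.0]
ee_rot: [-0.0, 1.0, -0.018, 0.0]
ft_force: [0.3, -3.7, 1.0]
gripper_width: 85.6
```

Call:
carry_out --pt "1 0 -1 0 0 0 0" --pt "1 0 -1.5 0 0 0 0"

```text
time_s: 11.1
tcp_pos: [575.2, 145.9, -6.1]
ee_rot: [0.0, 1.0, -0.018, 0.0]
ft_force: [-0.0, -9.1, 2.9]
gripper_width: 85.4
```

Call:
carry_out --pt "1 0 -1 0 0 0 0" --pt "1 0 -1.5 0 0 0 0"

```text
time_s: 11.3
tcp_pos: [575.2, 145.8, -6.0]
ee_rot: [0.001, 1.0, -0.018, 0.0]
ft_force: [-2.1, -14.1, 4.2]
gripper_width: 85.1
```

Force rose to 14 N with no more travel, at the distance expected for the stop. Retreat, lift, shut the fingers and go over the green button.

Call:
carry_out --pt "1 0 3 0 0 0 0" --pt "1 0 10 0 0 0 0" --pt "1 0 22 0 0 0 0" --pt "1 0 36 0 0 0 0" --pt "1 0 40 -10 0 0 0" --pt "1 0 40 -40 0 0 0" --pt "1 0 40 -80 0 0 0" --pt "1 0 40 -130 0 0 0" --pt "0 0 40 -180 0 0 0" --pt "0 -40 10 -190 0 0 0" --pt "0 -75 -25 -190 0 0 0" --pt "0 -110 -60 -190 0 0 0" --pt "0 -145 -95 -190 0 0 0" --pt "0 -175 -125 -190 0 0 0" --pt "0 -187 -135 -180 0 0 0" --pt "0 -187 -135 -160 0 0 0" --pt "0 -187 -135 -156 0 0 0" --pt "0 -187 -135 -156 0 0 0"

```text
time_s: 13.1
tcp_pos: [393.5, 287.4, 149.8]
ee_rot: [0.002, 1.0, -0.019, -0.0]
ft_force: [0.5, 0.1, -0.0]
gripper_width: -0.0
```

```bash
python3 - <<'E'
from h import *
top=cv2.imread("pics/top0.png")
# button centres from colour in the initial top picture
hsv=cv2.cvtColor(top,cv2.COLOR_BGR2HSV)
for n,lo,hi in(("g",45,90),("r",170,180)):
    m=((hsv[...,0]>=lo)&(hsv[...,0]<=hi)&(hsv[...,1]>120)&(hsv[...,2]>50)).astype(np.uint8)
    m[:,:165]=0;m[:,230:]=0;m[:235]=0;m[265:]=0
    v,u=np.nonzero(m);print(n,len(u),u.mean(),v.mean(),np.round(ray("top",(u.mean(),v.mean()),62),1))
im=env.capture("top");im2=env.capture("side")
for c in("top","side"):print(c,[(n,[(np.round(d["point"]).tolist(),round(d["score"],2)) for d in env.look_for(c,n)][:1]) for n in("start_top","stop_top","mould")])
b=warp(im,"top",22,470,690,90,400,2.2);cv2.imwrite("pics/t4.png",b)
a=warp(im2,"side",22,470,690,90,400,2.2);cv2.imwrite("pics/s4.png",a)
o=np.vstack([cv2.resize(b,None,fx=.6,fy=.6),cv2.resize(a,None,fx=.6,fy=.6)]);cv2.imwrite("pics/ts4.png",cv2.resize(o,None,fx=1,fy=1))
to(393,288,70,-2)
E
```

```text
g 62 202.0 248.61290322580646 [396.9 286.3  62. ]
r 9 179.33333333333334 246.77777777777777 [400.7 353.8  62. ]
top [('start_top', [([394.0, 289.0, 66.0], 0.6)]), ('stop_top', []), ('mould', [([564.0, 217.0, 2.0], 0.73)])]
side [('start_top', []), ('stop_top', []), ('mould', [([575.0, 235.0, 21.0], 0.76)])]
shift [-0.4 -0.2 79.8] turn [ 0.1 -0.  -0.1] tcp [393.4 288.  149.8] F [-0.2 -0.6  0.6] t 13.5
```

View pics/ts4.png

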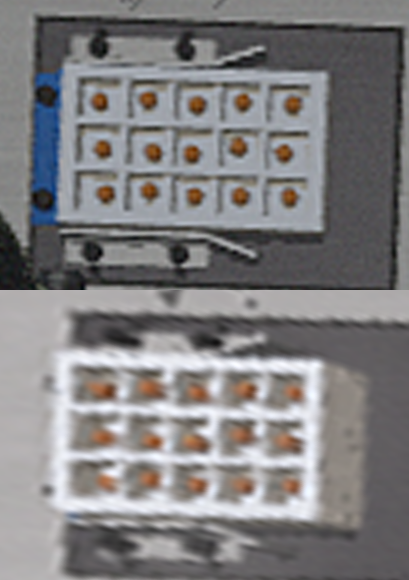

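The mould sits between the rails with its front against the blue stop and all 15 nuts in place. The green button is at about (395,287.5). Descending on it with shut fingers.

Call:
carry_out --pt "0 1.5 0 20 0 0 0" --pt "0 1.5 0 45 0 0 0" --pt "0 1.5 0 62 0 0 0" --pt "0 1.5 0 72 0 0 0" --pt "0 1.5 0 77 0 0 0" --pt "0 1.5 0 80 0 0 0" --pt "0 1.5 0 80 0 0 0"

```text
time_s: 14.2
tcp_pos: [395.0, 287.8, 70.1]
ee_rot: [0.001, 1.0, -0.018, 0.0]
ft_force: [0.0, -0.4, -0.2]
gripper_width: 0.2
```

Call:
carry_out --pt "0 0 0 1.5 0 0 0" --pt "0 0 0 3 0 0 0" --pt "0 0 0 4.5 0 0 0" --pt "0 0 0 6 0 0 0" --pt "0 0 0 6 0 0 0"

```text
time_s: 14.7
tcp_pos: [395.1, 287.9, 63.9]
ee_rot: [0.001, 1.0, -0.018, 0.0]
ft_force: [0.1, -0.1, 1.8]
gripper_width: 0.1
```

Call:
carry_out --pt "0 0 0 1 0 0 0" --pt "0 0 0 2 0 0 0" --pt "0 0 0 3 0 0 0" --pt "0 0 0 3 0 0 0"

```text
time_s: 15.1
tcp_pos: [395.1, 287.8, 60.9]
ee_rot: [0.001, 1.0, -0.018, 0.0]
ft_force: [-1.2, -0.4, 2.8]
gripper_width: 0.1
```

Force rises along the button's spring curve. Pressing the rest of the travel.

Call:
carry_out --pt "0 0 0 1 0 0 0" --pt "0 0 0 2 0 0 0" --pt "0 0 0 3 0 0 0" --pt "0 0 0 3 0 0 0"

```text
time_s: 15.5
tcp_pos: [395.1, 287.8, 58.0]
ee_rot: [0.001, 1.0, -0.018, 0.0]
ft_force: [-1.5, 1.1, 9.8]
gripper_width: -0.1
```

Call:
carry_out --pt "0 0 0 0.5 0 0 0" --pt "0 0 0 1 0 0 0" --pt "0 0 0 1 0 0 0"

```text
time_s: 15.8
tcp_pos: [395.1, 287.8, 57.7]
ee_rot: [0.001, 1.0, -0.018, 0.001]
ft_force: [-3.6, -3.1, 25.4]
gripper_width: -0.1
```

Fully down: it bottoms out at 25 N, 6 mm below first contact. Releasing and clearing off.

Call:
carry_out --pt "0 0 0 -3 0 0 0" --pt "0 0 0 -10 0 0 0" --pt "0 0 0 -30 0 0 0" --pt "0 0 0 -60 0 0 0" --pt "0 0 0 -100 0 0 0" --pt "0 0 0 -120 0 0 0" --pt "0 0 0 -120 0 0 0" --pt "0 0 0 -120 0 0 0"

```text
time_s: 16.6
tcp_pos: [394.8, 288.1, 177.6]
ee_rot: [0.001, 1.0, -0.018, 0.001]
ft_force: [0.0, -0.5, -0.1]
gripper_width: 0.0
```

```bash
python3 - <<'E'
from h import *
im=env.capture("top");cv2.imwrite("pics/end.png",im);to(395,288,150)
E
```

```text
shift [ 0.3 -0.1 27.1] turn [0 0 0] tcp [394.7 288.  177.1] F [ 1.1 -0.6 -0.6] t 16.65
```

View pics/end.png

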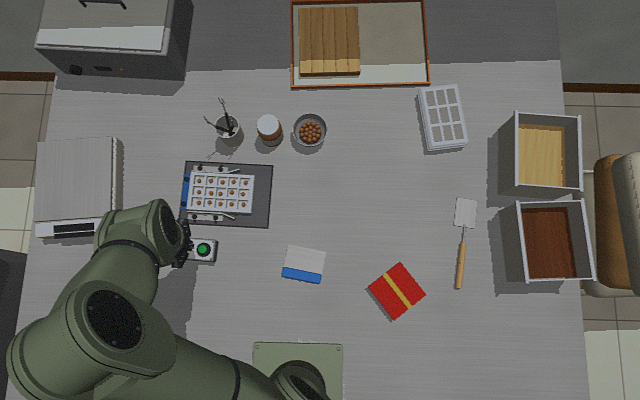

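The final picture shows the mould home at (218,193) against the stop and the bystanders in their original places. The arm is clear.

```bash
python3 -c "
from workcell import env
print(env.finish_job())"
```

```text
the job is handed in; nothing more can be done
None
```

The mould is home against the blue stop, the green start button was pressed after that, and I handed the job in at about 16.7 s.

- **Push:** I pushed the mould flat with the two open fingers on its rear end, steering it about 25 mm sideways into the mouth of the guides. It went home along the rails until it stopped moving and the force rose from about 3.5 N to 14 N.
- **Button:** I pressed green straight down with shut fingers. The button bottomed out at 25 N after about 6 mm, well above the 5 N it needs. I then lifted clear.
- **Last checks:** A top view after the push showed the front end touching the stop and all 15 nuts in place. The final top view still showed the mould home and the bystanders apparently unmoved, and the force reading was near zero.
- **Disagreed or not seen:** The stop was reached 3–5 mm farther on than I had estimated from the first picture, though the later pictures confirm contact. `look_for` put the mould's centre up to about 30 mm off with the arm partly in the way, so I went by the pictures instead. The red button was hidden by the gripper in the last view. Its centre is about 68 mm from the green one, and the forces showed nothing touching it.

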